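Open the tin of bolts, then hold up the parts washer's lid

TASK

The dirty blade bolts are about to be tipped into the parts washer: lift the loose lid off their tin and set it down flat on the bench, without dropping it and leaving the tin standing where it is. Then take the washer's lid by its handle, raise it to 45 degrees open and finish still holding it there: it falls shut by itself, so keep hold of it to the end and do not let it slam. Leave the other things on the bench alone.

Things in the scene. Friction and masses are not known exactly. Their poses are not given: they have to be found in the camera images.
- washer_tank: Small-parts washing tank fixed to the bench: blue painted sheet-steel tub 200 (its x) by 260 (its y) by 115 mm high, open on top under its lid, perforated drain tray inside. Origin: centre of the underside, on the bench. Its x points from its front (towards the robot) to its hinged back, z up. It is turned up to about 17 degrees either way.
- washer_lid (a joint): Angle of the washer's galvanised steel lid in rad: 0 shut (as it starts), growing as the front edge rises, 0.785 = 45 degrees, stop at 1.3. The lid is a flat pan 212 (front to back) by 274 mm, 0.5 to 0.8 kg with its handle; the hinge is free, there is no stay, and the lid falls shut from every angle; lifting it takes about 2 to 4 N at the handle.
- lid_hinge (a point): Middle of the lid's hinge line, at the top of the tank's back: 104 mm behind the tank's centre (its +x) and 116 mm above the bench. The hinge line runs along the tank's y. This frame turns with the lid (same as the tank's axes when shut).
- lid_handle: Handle of the washer lid: round black grip 16 mm thick, 100 mm long along the tank's y, on a steel bow with legs 62 mm either side of its middle down to the lid's front edge. Origin: grip centre; lid shut, 254 mm in front of and 30 mm above the hinge line (146 mm above the bench; 42 mm before the lid's edge, 26 mm above its top): pinch it front to back from above. The grip turns freely on the bow.
- tin: Round bright steel tin with a green band holding bolts, 58 mm across and 85 mm high, about 0.35 kg, standing loose on the bench at the left or the right of the washer (the orange sprayer stands at the other side). Origin: centre of its underside, z up. The bench for 150 mm from the tin towards the robot is clear.
- tin_lid: Loose red slip lid on the tin: 65 mm across outside, 20 mm high, 40 g, top 3 mm thick, open below with a 2 mm skirt; 1.5 mm of play round the tin. Origin: centre of its open underside, 68 mm above the bench while it sits on the tin (top at 88 mm; free 17 mm higher). z up through its top. Lying on the bench the right way up its origin is at bench height; upside down at 20 mm.
- sprayer: Bystander: orange spray bottle with a black head, 84 mm across, 195 mm high, standing at the side of the washer opposite the tin. Origin: centre of the underside.
- disc: Bystander: black grinding disc with an orange ring, 125 mm across, 6 mm thick, lying at the left beyond the tin or sprayer. Origin: centre of the underside.
- spanner: Bystander: steel spanner 170 mm long, lying at the right beyond the tin or sprayer. Origin: about the middle of its underside.
Things that resemble listed ones, but are neither listed nor needed, are in the scene too. Of the things that look like the tin_lid, the larger one is meant. Of the things that look like the tin, take the one that is nearest to the robot's base at the start.

How it is judged:
On the way, in this order (a step that is already met when the one before it is completed fails the run):
1. the tin's lid is lifted clear of the tin in the fingers (z of tin_lid in the frame of tin above 0.088 m and contact force between the fingers and tin_lid above 0.2 N), for 0.1 s.
2. the tin's lid lies flat on the bench, let go and at rest (((angle between tin_lid's own z axis and vertical below 0.12 rad and height (world z) of tin_lid below 0.005 m) or (angle between tin_lid's own z axis and vertical above 3.02 rad and height (world z) of tin_lid below 0.026 m)) and contact force between the fingers and tin_lid below 0.05 N and linear speed of tin_lid below 0.02 m/s), for 0.2 s.
At the end, for the whole second after the job is handed in: The washer's lid stands still at 45 degrees open, within 7 degrees, carried by the fingers on its handle; the tin's lid lies flat on the bench (either way up), released; the tin stands upright within 30 mm of its place and the other things within 20 mm of theirs (all of step 2 and value of joint washer_lid between 0.663 and 0.907 rad and velocity of joint washer_lid between -0.05 and 0.05 rad/s and contact force between the fingers and lid_handle above 0.5 N and angle between tin's own z axis and vertical below 0.1 rad and distance of tin from where it was at the start of the episode below 0.03 m and contact force between the arm and tin below 0.05 N and distance of each of sprayer, disc, spanner from where it was at the start of the episode below 0.02 m); the arm keeps its last pose, push and grip.
It fails at once if the tin is tipped over (angle between tin's own z axis and vertical above 0.5 rad).
It fails at once if the tin's lid is dropped (falls free, faster than 0.6 m/s) (linear speed of tin_lid above 0.6 m/s and contact force between the fingers and tin_lid below 0.02 N).
It fails at once if the washer's lid is let fall and slams (closes faster than 2.5 rad/s) (velocity of joint washer_lid below -2.5 rad/s).
It fails at once if a bystander is pushed more than 30 mm (distance of any of sprayer, disc, spanner from where it was at the start of the episode above 0.03 m).
It also fails if it takes over 64 s, if anything falls off the work surface, if the arm or the gripper's body presses on something with over 40 N, if the wrist force passes 120 N, or if a joint passes its speed limit or range.

ROBOT

A 7-joint arm with a two-finger parallel gripper is mounted at the origin on the work surface. World frame = base frame: x ahead of the robot, y to its left, z up, the work surface at z = 0. Lengths are in m, angles in rad, forces in N, time in s.
With the tool pointing down it reaches from about 0.4 to 0.85 m from the base axis. Payload 10.4 kg.
Tool frame: the origin (TCP) lies at the very end of the fingers, on their centre line; the grasp point (between the pads) lies 19 mm behind it (manip.tcp_to_grasp is the z of the grasp point in the tool frame, in m); z points along the fingers, x is the direction in which the jaws open and shut, and the axes are right-handed (so a half turn about z gives the same grasp; the last joint's range is limited). The gripper opens to 85 mm and grips with 20 to 120 N. Pads are 22 mm wide; open, the fingers measure 114 mm over their backs; the gripper's body (76 mm by 85 mm) begins 54 mm behind the grasp point. The pads swing forward as they close: fully open they stand 13 mm farther back than shut.
Start: joints at [-1.258, 0.332, -0.065, 1.46, 0.022, 1.35, -0.088], TCP at [0.206, 0.59, 0.231] pointing down, gripper open.
Joint ranges: [-2.6, 2.6], [-0.5, 2.12], [-1.47, 1.34], [0.16, 2.42], [-1.27, 4.41], [0.06, 2.06], [-2.6, 2.6]. Speed limits (rad/s): [2.22, 2.22, 2.79, 2.79, 3.14, 3.14, 3.14].

INTERFACE

Orientations are given as a unit quaternion [x, y, z, w].
In Python, from workcell import manip gives the robot as it stands.
- The arm moves only by the tool servo_tool, never from a script. Its argument "moves" is a list of rows, each an object with "travel": the shift along the tool's x, y, z in mm, a list of three; "dr": the turn, a rotation vector about the tool's x, y, z in degrees, a list of three. A call has 1 to 12 rows; each row shifts and turns the commanded pose from where the row before left it, along the tool's axes as they then stand; what a row does not reach is not made up. A row lasts 1/8 s, in which the tool goes at most 62.5 mm and 10.7 degrees, less where a joint would pass 70% of its speed; a pose out of reach is approached as far as the arm can. A call is refused whole if a number of a shift passes 62.5 or a number of a turn 10.7, either way. A call with a gripper value outside its range is refused whole. "claw" is the closure, from 0 (fully open) to 1 (shut), set as the call begins (left out, the last holds). The fingers move at their own pace and stop on an object; "squeeze" is the grip in N (left out, the last holds). Time passes only in rows, so rows that do not move let the fingers close. It gives the time, the measured TCP pose, the force and the opening at its end, in the units of the state.
- manip.get_obs(): the state, without advancing time (a new reading comes with each control period).
- manip.camera(name): name is "side" or "top" or "wrist"; returns the picture (480x640x3 uint8, blue, green, red); there is no depth.
- manip.calibration(name): a dict with "intrinsics" (3x3 intrinsics, pixels), "distortion" ([k1, k2, p1, p2, k3] as OpenCV has them; the pictures are not rectified), "view" (4x4, takes a point from world to camera coordinates). Camera axes: x right, y down, z forward; pixel columns grow to the right and rows downward; lengths in m; the calibration is good to about 2 mm. A picture is of the moment at which its call begins: read the wrist's pose just before it. calibration takes no time and is no camera call; for the wrist camera it gives the pose at the moment of the call.
- manip.hand_in(): hands the job in, once; it reports no verdict.
The state is a dict: "clock": time; "joint_pos": joint angles; "joint_velocities": joint speeds; "tau": joint torques, N m; "position": TCP position; "ee_rot": TCP orientation; "ft_force": force on the tool from outside, world axes, zero at the start; "torque": the same for the moment, N m; "grip_width": opening from 0.0 (shut) to 1.0 (fully open).
Only numpy, scipy, OpenCV 4.12 (cv2) and the standard library are available. Lean on these libraries where they do the work, as an engineer would, in place of code of your own. Each camera call takes 0.05 s, during which the arm holds its last target. There are 200 camera calls.

## Working session

There is one attempt and no reset: what is moved stays moved. The work goes in short steps, Python scripts to look and compute and a tool call to move; the robot and the scene stay as the last step left them, time stands still between calls to the robot, and variables do not carry over. Pictures are saved under pics/ and viewed, on a budget of 10 in all, crops included, one or two more only if the job needs it, and the job is handed in when it is done.

Besides the shell and the picture viewer there is one more tool, called by a JSON object that holds its "fn" and its "kwargs". servo_tool: Moves the arm, as the interface text tells. Its arguments: {"type":"object","properties":{"moves":{"type":"array","items":{"type":"object","properties":{"travel":{"type":"array","items":{"type":"number"}},"dr":{"type":"array","items":{"type":"number"}}}}},"claw":{"type":"number"},"squeeze":{"type":"number"}},"required":["moves"]}

```bash
mkdir -p pics; ls; python3 - <<'E'
from workcell import manip
import cv2,numpy as np
o=manip.get_obs();print(o, manip.tcp_to_grasp)
for n in("top","side"):
    c=manip.calibration(n);print(n,c)
    cv2.imwrite(f"pics/{n}0.png",manip.camera(n))
E
```

```text
pics
{'clock': 0.0, 'joint_pos': array([-1.25756263,  0.33286809, -0.06467527,  1.46092242,  0.02160712,
        1.34987085, -0.08848893]), 'joint_velocities': array([ 0.00012331,  0.00040913, -0.00118134, -0.00052595, -0.0012492 ,
       -0.00243858,  0.00071331]), 'tau': array([ 7.39481729e-04, -6.25468683e+01,  4.97004215e-02, -3.91589391e+01,
        1.62831426e-02,  1.02621212e-02, -1.71184905e-05]), 'position': array([0.20587529, 0.58974116, 0.23052725]), 'ee_rot': array([ 8.15336276e-01,  5.78987293e-01, -5.36632741e-04,  4.28305182e-04]), 'ft_force': array([-0.32221424,  0.61758316, -0.03527894]), 'torque': array([0.09043634, 0.05945202, 0.00671809]), 'grip_width': 1.0018778357210958} -0.0187
top {'intrinsics': array([[513.44443651,   0.        , 322.48312226],
       [  0.        , 513.44443651, 244.78189148],
       [  0.        ,   0.        ,   1.        ]]), 'distortion': array([0.03408768, 0.        , 0.        , 0.        , 0.        ]), 'view': array([[ 0.00209387, -0.99966087,  0.02595703,  0.02543685],
       [-0.99194392, -0.00536405, -0.12656414,  0.61300579],
       [ 0.12666045, -0.02548291, -0.99161875,  1.46573386],
       [ 0.        ,  0.        ,  0.        ,  1.        ]])}
side {'intrinsics': array([[479.36060148,   0.        , 317.95978967],
       [  0.        , 479.36060148, 242.02980968],
       [  0.        ,   0.        ,   1.        ]]), 'distortion': array([-0.04273388,  0.        ,  0.        ,  0.        ,  0.        ]), 'view': array([[-0.99504728, -0.09755402,  0.01908181,  0.58577769],
       [-0.07988383,  0.6705443 , -0.73755605,  0.10646353],
       [ 0.05915636, -0.73542747, -0.67501627,  1.1606939 ],
       [ 0.        ,  0.        ,  0.        ,  1.        ]])}
```

View pics/top0.png

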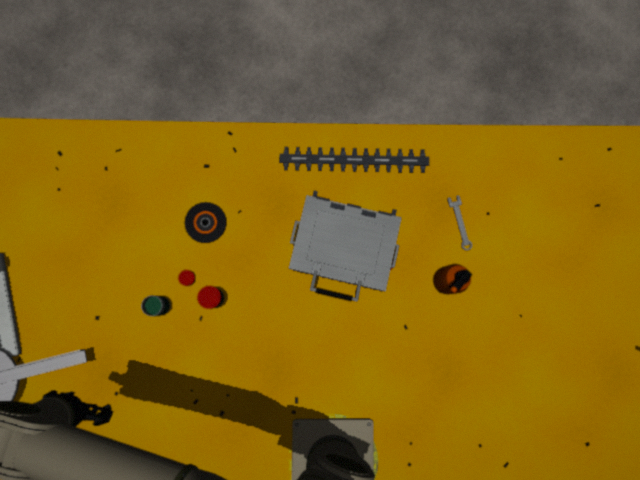

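View pics/side0.png

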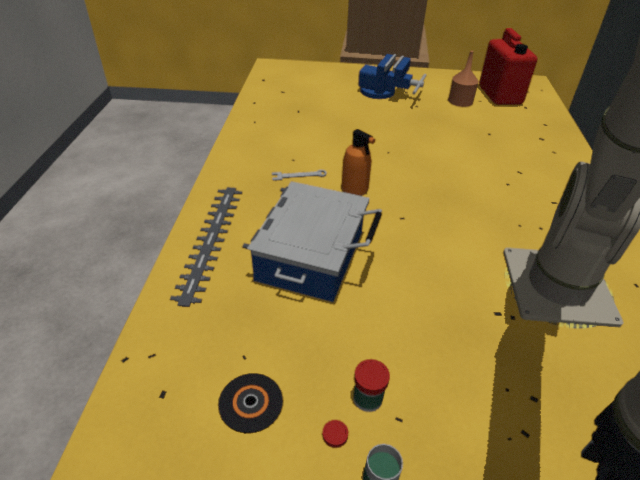

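The top view shows the lidded tin at (209,297), with a small loose red lid at (187,278) and an open decoy tin at (154,305). The washer handle is at (335,294), the sprayer at (453,280), and the bench in front of the tin is clear.

```bash
cat > h.py <<'E'
import cv2,numpy as np
from workcell import manip
from scipy.spatial.transform import Rotation as R
def ray(cal,uv):
    p=cv2.undistortPoints(np.array([[uv]],float),cal["intrinsics"],cal["distortion"])[0,0]
    V=cal["view"];Rm=V[:3,:3];return -Rm.T@V[:3,3],Rm.T@np.r_[p,1]
def at(cal,uv,z):
    c,d=ray(cal,uv);return c+d*(z-c[2])/d[2]
def red(im):
    h=cv2.cvtColor(im,cv2.COLOR_BGR2HSV)
    m=(((h[...,0]<5)|(h[...,0]>174))&(h[...,1]>170)&(h[...,2]>70)).astype(np.uint8)
    n,l,s,c=cv2.connectedComponentsWithStats(m)
    return [(s[i],c[i]) for i in range(1,n) if s[i,4]>40]
def totool(p,o=None):
    o=o or manip.get_obs();return R.from_quat(o["ee_rot"]).inv().apply(np.array(p)-o["position"])*1e3
E
python3 - <<'E'
from h import *
for n,box in(("top",(280,305,305,365)),("side",(200,255,355,385))):
    cal=manip.calibration(n);im=cv2.imread(f"pics/{n}0.png")
    for s,c in red(im):
        print(n,"red",s,c,at(cal,c,.088).round(3),at(cal,c,.02).round(3))
    y0,y1,x0,x1=box;m=(im[y0:y1,x0:x1].max(2)<45)
    ys,xs=np.nonzero(m);P=np.c_[xs+x0,ys+y0].astype(float);r=cv2.minAreaRect(P.astype(np.float32));print("dark",len(P),r)
    print(at(cal,P.mean(0),.146).round(3))
# handle/tank corners top
cal=manip.calibration("top")
for uv in((313,194),(399,212),(387,291),(289,270),(317,291),(353,298),(452,280)): print(uv,at(cal,uv,.12).round(3))
o=manip.get_obs();print(R.from_quat(o["ee_rot"]).as_matrix().round(3))
E
```

```text
top red [180 271  14  14 160] [186.4875  277.61875] [0.512 0.408 0.088] [0.517 0.424 0.02 ]
top red [198 287  23  21 363] [209.25344353 296.81267218] [0.459 0.343 0.088] [0.461 0.356 0.02 ]
dark 148 ((333.6095275878906, 294.0252685546875), (36.12742614746094, 4.122424602508545), 12.994616508483887)
[ 0.466 -0.     0.146]
side red [ 489   28   48   75 1745] [514.05386819  68.3713467 ] [-0.101 -1.128  0.088] [-0.156 -1.303  0.02 ]
side red [355 360  34  33 840] [371.69285714 375.25357143] [0.458 0.354 0.088] [0.452 0.31  0.02 ]
side red [323 421  25  26 499] [335.02004008 433.08617234] [0.516 0.47  0.088] [0.515 0.437 0.02 ]
dark 178 ((367.1575927734375, 226.74658203125), (16.034637451171875, 35.22938537597656), 20.556047439575195)
[0.473 0.01  0.146]
(313, 194) [0.746 0.057 0.12 ]
(399, 212) [ 0.696 -0.184  0.12 ]
(387, 291) [ 0.476 -0.148  0.12 ]
(289, 270) [0.532 0.122 0.12 ]
(317, 291) [0.475 0.045 0.12 ]
(353, 298) [ 0.456 -0.054  0.12 ]
(452, 280) [ 0.507 -0.328  0.12 ]
[[ 0.33   0.944 -0.   ]
 [ 0.944 -0.33  -0.001]
 [-0.001  0.    -1.   ]]
```

{"fn": "servo_tool", "kwargs": {"moves": [{"travel": [-14.7, 32, 3]}, {"travel": [-14.7, 32, 3]}, {"travel": [-14.7, 32, 3]}, {"travel": [-14.7, 32, 3]}, {"travel": [-14.7, 32, 3]}, {"travel": [-14.7, 32, 3]}, {"travel": [-14.7, 32, 3]}, {"travel": [-14.7, 32, 3]}, {"travel": [-14.7, 32, 3]}, {"travel": [-14.7, 32, 3]}, {"travel": [0, 0, 0]}], "squeeze": 25}}

```text
$.moves[0]: bad value
```

```bash
python3 - <<'E'
from h import *
o=manip.get_obs();cal=manip.calibration("wrist");im=manip.camera("wrist");cv2.imwrite("pics/w1.png",im)
print(o["position"],o["ft_force"],o["clock"])
V=cal["view"];print("cam in tool",totool(-V[:3,:3].T@V[:3,3],o))
for s,c in red(im):print(s,c,at(cal,c,.088).round(4))
for z in(.2,.09,.06):
  tp=np.r_[o["position"][:2],z];print(cv2.projectPoints(tp[None],V[:3,:3],V[:3,3],cal["intrinsics"],cal["distortion"])[0].ravel())
E
```

```text
[0.20586661 0.58979459 0.23061732] [-0.12883637 -0.42104682 -0.59754446] 0.1
cam in tool [  -0.2717483   -69.60817014 -141.39327878]
[319.0449206  277.61087422]
[318.9790872  221.34922497]
[318.96852043 212.46952292]
```

View pics/w1.png

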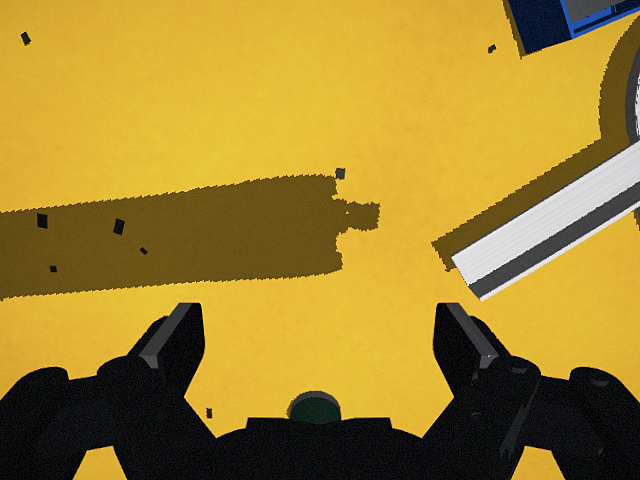

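Third picture: before the move (it was refused, because rows need "dr"). Finger tips are at (203,303) and (434,303), and the camera looks from the tool's −y side.

{"fn": "servo_tool", "kwargs": {"moves": [{"travel": [-14.7, 32, 3], "dr": [0, 0, 0]}, {"travel": [-14.7, 32, 3], "dr": [0, 0, 0]}, {"travel": [-14.7, 32, 3], "dr": [0, 0, 0]}, {"travel": [-14.7, 32, 3], "dr": [0, 0, 0]}, {"travel": [-14.7, 32, 3], "dr": [0, 0, 0]}, {"travel": [-14.7, 32, 3], "dr": [0, 0, 0]}, {"travel": [-14.7, 32, 3], "dr": [0, 0, 0]}, {"travel": [-14.7, 32, 3], "dr": [0, 0, 0]}, {"travel": [-14.7, 32, 3], "dr": [0, 0, 0]}, {"travel": [-14.7, 32, 3], "dr": [0, 0, 0]}, {"travel": [0, 0, 0], "dr": [0, 0, 0]}, {"travel": [0, 0, 0], "dr": [0, 0, 0]}], "squeeze": 25, "claw": 0}}

```text
clock: 1.65
position: [0.4591, 0.3464, 0.2011]
ee_rot: [0.815, 0.579, -0.0, -0.0]
ft_force: [0.6, 0.1, -0.6]
grip_width: 1.006
```

```bash
python3 - <<'E'
from h import *
o=manip.get_obs();cal=manip.calibration("wrist");im=manip.camera("wrist");cv2.imwrite("pics/w2.png",im)
print(o["position"],o["ft_force"],o["clock"])
V=cal["view"];M=R.from_quat(o["ee_rot"])
for s,c in red(im):print(s,c,at(cal,c,.088).round(4),totool(at(cal,c,.088),o))
for x in(-42.5,42.5):
 for z in(0,-7,-13,-19):
  tp=o["position"]+M.apply([x/1e3,0,z/1e3]);print(x,z,cv2.projectPoints(tp[None],V[:3,:3],V[:3,3],cal["intrinsics"],cal["distortion"])[0].ravel().round())
E
```

```text
[0.45905779 0.34643687 0.20114392] [ 0.60976132  0.14570716 -0.63049742] 1.65
[ 275  184   95   92 6651] [321.67238009 229.34731619] [0.4584 0.3487 0.088 ] [  1.92976176  -1.26295379 113.14475428]
[ 403  214   54   52 2176] [429.71691176 239.74356618] [0.4894 0.4156 0.088 ] [ 75.26619732   6.01570212 113.14195934]
-42.5 0 [212. 306.]
-42.5 -7 [207. 314.]
-42.5 -13 [203. 322.]
-42.5 -19 [198. 330.]
42.5 0 [426. 306.]
42.5 -7 [431. 314.]
42.5 -13 [435. 322.]
42.5 -19 [440. 330.]
```

View pics/w2.png

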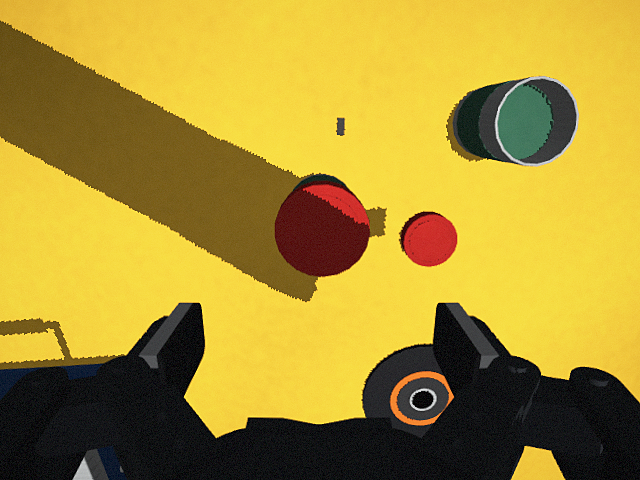

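Fourth picture: the lid is at (322,230), centred between the fingers, with an offset of about 2 mm. Descending now.

{"fn": "servo_tool", "kwargs": {"moves": [{"travel": [1.9, -1.3, 20], "dr": [0, 0, 0]}, {"travel": [0, 0, 20], "dr": [0, 0, 0]}, {"travel": [0, 0, 20], "dr": [0, 0, 0]}, {"travel": [0, 0, 20], "dr": [0, 0, 0]}, {"travel": [0, 0, 20], "dr": [0, 0, 0]}, {"travel": [0, 0, 20], "dr": [0, 0, 0]}, {"travel": [0, 0, 17], "dr": [0, 0, 0]}, {"travel": [0, 0, 0], "dr": [0, 0, 0]}, {"travel": [0, 0, 0], "dr": [0, 0, 0]}], "claw": 0}}

```text
clock: 2.82
position: [0.4592, 0.3486, 0.065]
ee_rot: [0.815, 0.579, 0.0, -0.0]
ft_force: [-0.2, -0.4, 0.1]
grip_width: 1.001
```

{"fn": "servo_tool", "kwargs": {"moves": [{"travel": [0, 0, 0], "dr": [0, 0, 0]}, {"travel": [0, 0, 0], "dr": [0, 0, 0]}, {"travel": [0, 0, 0], "dr": [0, 0, 0]}, {"travel": [0, 0, 0], "dr": [0, 0, 0]}, {"travel": [0, 0, 0], "dr": [0, 0, 0]}, {"travel": [0, 0, 0], "dr": [0, 0, 0]}], "claw": 1, "squeeze": 25}}

```text
clock: 3.58
position: [0.4595, 0.3486, 0.0655]
ee_rot: [0.815, 0.579, 0.001, -0.0]
ft_force: [-1.8, -0.9, 4.8]
grip_width: 0.755
```

```bash
python3 - <<'E'
from h import *
print(manip.get_obs());cv2.imwrite("pics/w3.png",np.hstack([manip.camera("side")[250:480,300:600],manip.camera("wrist")[150:380,100:540]]))
E
```

```text
{'clock': 3.575, 'joint_pos': array([-0.82957731,  0.37325381,  0.12164767,  1.780072  , -0.05327197,
        0.98959959,  0.54784692]), 'joint_velocities': array([ 0.00041972,  0.00015017, -0.00143282, -0.00011734,  0.00103304,
       -0.00036253, -0.00137644]), 'tau': array([ 4.86271433e-02, -5.61151671e+01,  2.67825209e+00, -3.22799206e+01,
        7.44568021e-02, -5.07341959e-01, -2.88414260e-03]), 'position': array([0.45953894, 0.34857707, 0.06554914]), 'ee_rot': array([ 8.15359238e-01,  5.78954628e-01,  8.97316809e-04, -2.17136991e-04]), 'ft_force': array([-1.75316984, -0.85464863,  4.81520801]), 'torque': array([-0.18067307,  0.29398526,  0.05766493]), 'grip_width': 0.754794138323399}
```

View pics/w3.png

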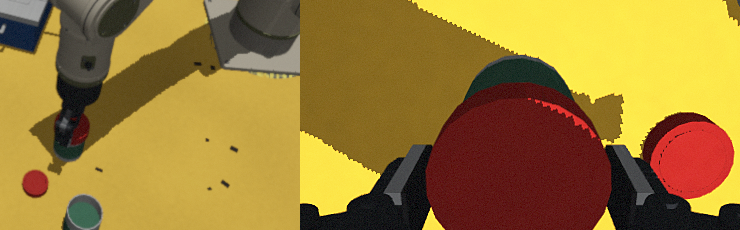

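Fifth picture: both fingers are on the lid (opening about 64 mm). Lifting it slowly.

{"fn": "servo_tool", "kwargs": {"moves": [{"travel": [0, 0, -4], "dr": [0, 0, 0]}, {"travel": [0, 0, -4], "dr": [0, 0, 0]}, {"travel": [0, 0, -6], "dr": [0, 0, 0]}, {"travel": [0, 0, -8], "dr": [0, 0, 0]}, {"travel": [0, 0, -10], "dr": [0, 0, 0]}, {"travel": [0, 0, -12], "dr": [0, 0, 0]}, {"travel": [0, 0, -12], "dr": [0, 0, 0]}, {"travel": [0, 0, 0], "dr": [0, 0, 0]}, {"travel": [0, 0, 0], "dr": [0, 0, 0]}]}}

```text
clock: 4.8
position: [0.4589, 0.348, 0.1201]
ee_rot: [0.815, 0.579, -0.0, -0.0]
ft_force: [0.2, 1.1, -0.1]
grip_width: 0.761
```

```bash
python3 - <<'E'
from h import *
print(manip.get_obs());w=manip.camera("wrist")
cv2.imwrite("pics/w4.png",np.hstack([manip.camera("side")[250:480,300:600],w[150:380,100:540]]))
E
```

```text
{'clock': 4.8, 'joint_pos': array([-0.83542252,  0.31026385,  0.12735374,  1.73592902, -0.04365089,
        1.09837113,  0.54084063]), 'joint_velocities': array([ 0.00065862,  0.0038017 , -0.00049645,  0.00661181,  0.00038211,
       -0.00270398,  0.00082904]), 'tau': array([ 1.95333303e-02, -5.77954066e+01,  2.42650419e+00, -3.63861537e+01,
        1.94720062e-02,  8.18868895e-03, -1.35591177e-03]), 'position': array([0.45887744, 0.34803508, 0.12009232]), 'ee_rot': array([ 8.15314861e-01,  5.79017843e-01, -1.17641279e-04, -2.88266422e-05]), 'ft_force': array([ 0.22025657,  1.10623183, -0.06941978]), 'torque': array([-0.02140331,  0.01220453, -0.00199827]), 'grip_width': 0.7609747659610046}
```

View pics/w4.png

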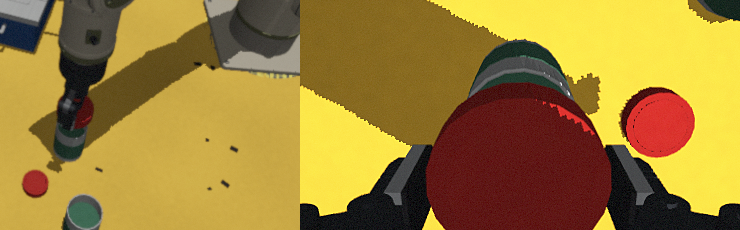

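Sixth picture: the lid is clear of the tin and held level. I'll carry it towards the robot and lower it.

{"fn": "servo_tool", "kwargs": {"moves": [{"travel": [-17, -11, 0], "dr": [0, 0, 0]}, {"travel": [-17, -11, 0], "dr": [0, 0, 0]}, {"travel": [-17, -11, 0], "dr": [0, 0, 0]}, {"travel": [-17, -11, 0], "dr": [0, 0, 0]}, {"travel": [-17, -11, 10], "dr": [0, 0, 0]}, {"travel": [-17, -11, 20], "dr": [0, 0, 0]}, {"travel": [0, 0, 25], "dr": [0, 0, 0]}, {"travel": [0, 0, 25], "dr": [0, 0, 0]}, {"travel": [0, 0, 20], "dr": [0, 0, 0]}, {"travel": [0, 0, 10], "dr": [0, 0, 0]}, {"travel": [0, 0, 4], "dr": [0, 0, 0]}, {"travel": [0, 0, 0], "dr": [0, 0, 0]}]}}

```text
clock: 6.4
position: [0.3633, 0.2737, 0.0066]
ee_rot: [0.815, 0.579, 0.0, -0.0]
ft_force: [-0.3, 0.5, -0.6]
grip_width: 0.761
```

{"fn": "servo_tool", "kwargs": {"moves": [{"travel": [0, 0, 2], "dr": [0, 0, 0]}, {"travel": [0, 0, 2], "dr": [0, 0, 0]}, {"travel": [0, 0, 0], "dr": [0, 0, 0]}, {"travel": [0, 0, 0], "dr": [0, 0, 0]}]}}

```text
clock: 6.9
position: [0.3632, 0.2736, 0.0024]
ee_rot: [0.815, 0.579, 0.0, -0.0]
ft_force: [0.6, -0.7, -0.5]
grip_width: 0.756
```

{"fn": "servo_tool", "kwargs": {"moves": [{"travel": [0, 0, 1.5], "dr": [0, 0, 0]}, {"travel": [0, 0, 1.5], "dr": [0, 0, 0]}, {"travel": [0, 0, 0], "dr": [0, 0, 0]}, {"travel": [0, 0, 0], "dr": [0, 0, 0]}]}}

```text
clock: 7.4
position: [0.3631, 0.2736, -0.0007]
ee_rot: [0.815, 0.579, 0.0, -0.0]
ft_force: [-0.1, 0.8, -1.0]
grip_width: 0.762
```

{"fn": "servo_tool", "kwargs": {"moves": [{"travel": [0, 0, 1.5], "dr": [0, 0, 0]}, {"travel": [0, 0, 0], "dr": [0, 0, 0]}, {"travel": [0, 0, 0], "dr": [0, 0, 0]}]}}

```text
clock: 7.78
position: [0.3631, 0.2735, -0.0022]
ee_rot: [0.815, 0.579, -0.0, -0.0]
ft_force: [-0.1, 0.1, -1.2]
grip_width: 0.762
```

{"fn": "servo_tool", "kwargs": {"moves": [{"travel": [0, 0, 1], "dr": [0, 0, 0]}, {"travel": [0, 0, 1], "dr": [0, 0, 0]}, {"travel": [0, 0, 0], "dr": [0, 0, 0]}, {"travel": [0, 0, 0], "dr": [0, 0, 0]}]}}

```text
clock: 8.28
position: [0.3632, 0.2736, -0.0028]
ee_rot: [0.815, 0.579, -0.0, -0.0]
ft_force: [-7.9, -5.1, 25.0]
grip_width: 0.755
```

Contact. I'll back off slightly, release and rise.

{"fn": "servo_tool", "kwargs": {"moves": [{"travel": [0, 0, -1.2], "dr": [0, 0, 0]}, {"travel": [0, 0, 0], "dr": [0, 0, 0]}, {"travel": [0, 0, 0], "dr": [0, 0, 0]}]}}

```text
clock: 8.65
position: [0.3633, 0.2737, -0.0026]
ee_rot: [0.815, 0.579, 0.0, -0.0]
ft_force: [-2.0, -0.9, 8.7]
grip_width: 0.762
```

{"fn": "servo_tool", "kwargs": {"moves": [{"travel": [0, 0, 0], "dr": [0, 0, 0]}, {"travel": [0, 0, 0], "dr": [0, 0, 0]}, {"travel": [0, 0, 0], "dr": [0, 0, 0]}, {"travel": [0, 0, 0], "dr": [0, 0, 0]}, {"travel": [0, 0, 0], "dr": [0, 0, 0]}, {"travel": [0, 0, 0], "dr": [0, 0, 0]}], "claw": 0}}

```text
clock: 9.4
position: [0.3631, 0.2736, -0.003]
ee_rot: [0.815, 0.579, 0.0, -0.0]
ft_force: [0.0, 0.2, -0.2]
grip_width: 1.004
```

{"fn": "servo_tool", "kwargs": {"moves": [{"travel": [0, 0, -10], "dr": [0, 0, 0]}, {"travel": [0, 0, -20], "dr": [0, 0, 0]}, {"travel": [0, 0, -30], "dr": [0, 0, 0]}, {"travel": [0, 0, -40], "dr": [0, 0, 0]}, {"travel": [0, 0, -50], "dr": [0, 0, 0]}, {"travel": [0, 0, -50], "dr": [0, 0, 0]}, {"travel": [0, 0, -50], "dr": [0, 0, 0]}, {"travel": [0, 0, 0], "dr": [0, 0, 0]}, {"travel": [0, 0, 0], "dr": [0, 0, 0]}]}}

```text
clock: 10.52
position: [0.3629, 0.2733, 0.2468]
ee_rot: [0.815, 0.579, -0.0, -0.0]
ft_force: [-0.3, -0.4, -0.5]
grip_width: 0.999
```

```bash
python3 - <<'E'
from h import *
cal=manip.calibration("wrist");w=manip.camera("wrist");s=manip.camera("side")
for st,c in red(w):print(st,c,at(cal,c,.02).round(3))
cv2.imwrite("pics/w5.png",np.hstack([s[150:480,240:600],w[75:405,100:540]]))
E
```

```text
[ 286  167   67   66 3294] [319.05616272 199.3202793 ] [0.363 0.274 0.02 ]
[ 486  268   43   42 1399] [507.05503931 288.27376698] [0.514 0.427 0.02 ]
```

View pics/w5.png

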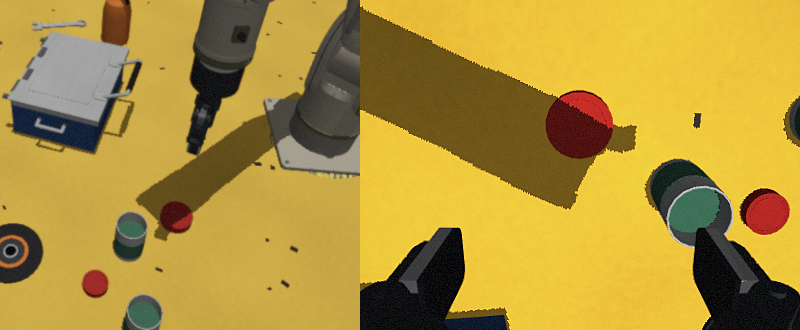

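Seventh picture: the tin lid lies flat at (0.363, 0.274), the tin is upright, and nothing else has moved. Next I turn the tool to the washer handle and go above it.

{"fn": "servo_tool", "kwargs": {"moves": [{"travel": [0, 0, 0], "dr": [0, 0, 10.3]}, {"travel": [0, 0, 0], "dr": [0, 0, 10.3]}, {"travel": [0, 0, 0], "dr": [0, 0, 10.3]}, {"travel": [0, 0, 0], "dr": [0, 0, 10.3]}, {"travel": [0, 0, 0], "dr": [0, 0, 10.3]}, {"travel": [0, 0, 0], "dr": [0, 0, 10.3]}, {"travel": [0, 0, 0], "dr": [0, 0, 10.3]}, {"travel": [0, 0, 0], "dr": [0, 0, 10.3]}, {"travel": [0, 0, 0], "dr": [0, 0, 0]}]}}

```text
clock: 11.75
position: [0.3628, 0.2732, 0.246]
ee_rot: [0.995, -0.101, -0.001, 0.001]
ft_force: [-0.3, 0.5, -0.1]
grip_width: 0.999
```

{"fn": "servo_tool", "kwargs": {"moves": [{"travel": [19.7, 30.8, 0], "dr": [0, 0, 0]}, {"travel": [19.7, 30.8, 0], "dr": [0, 0, 0]}, {"travel": [19.7, 30.8, 0], "dr": [0, 0, 0]}, {"travel": [19.7, 30.8, 0], "dr": [0, 0, 0]}, {"travel": [19.7, 30.8, 0], "dr": [0, 0, 0]}, {"travel": [19.7, 30.8, 0], "dr": [0, 0, 0]}, {"travel": [19.7, 30.8, 0], "dr": [0, 0, 0]}, {"travel": [19.7, 30.8, 0], "dr": [0, 0, 0]}, {"travel": [0, 0, 0], "dr": [0, 0, 0]}, {"travel": [0, 0, 0], "dr": [0, 0, 0]}]}}

```text
clock: 13.0
position: [0.4674, 0.001, 0.2465]
ee_rot: [0.995, -0.1, -0.001, 0.0]
ft_force: [-0.6, 0.2, -0.0]
grip_width: 0.999
```

```bash
python3 - <<'E'
from h import *
o=manip.get_obs();cal=manip.calibration("wrist");w=manip.camera("wrist");cv2.imwrite("pics/w6.png",w)
print(o,cv2.projectPoints(np.array([[.466,0,.146]]),cal["view"][:3,:3],cal["view"][:3,3],cal["intrinsics"],cal["distortion"])[0])
np.save("cal6.npy",cal,allow_pickle=True)
E
```

```text
{'clock': 13.0, 'joint_pos': array([-0.5407932 , -0.04946206,  0.4309313 ,  1.85503688,  0.02111198,
        1.33256237, -0.31539474]), 'joint_velocities': array([-0.01035561, -0.00524281, -0.01440124,  0.00029715,  0.00063787,
        0.00061747, -0.01309682]), 'tau': array([ 1.02830429e+00, -3.09265208e+01,  7.28132157e-02, -3.91607273e+01,
        1.37931774e-01, -4.61365140e-03,  1.17128638e-01]), 'position': array([0.46738454, 0.00100134, 0.2465292 ]), 'ee_rot': array([ 9.95000793e-01, -9.98657223e-02, -5.07735049e-04,  3.75601360e-05]), 'ft_force': array([-0.58160298,  0.22601039, -0.04565614]), 'torque': array([ 0.03489584, -0.06973323, -0.01886817]), 'grip_width': 0.9986054354106367} [[[314.25743173 240.06021617]]]
```

View pics/w6.png

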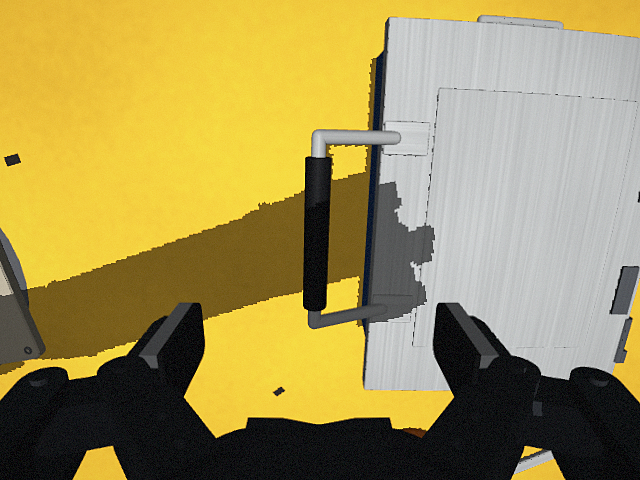

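Eighth picture: the grip runs from (318,157) to (315,310), with its centre at about (316,233).

```bash
python3 - <<'E'
from h import *
cal=manip.calibration("wrist")
a,b=at(cal,(317.8,157),.146),at(cal,(315,310),.146);g=(a+b)/2
y=(a-b);print(a,b,np.linalg.norm(y));psi=np.arctan2(-y[0],y[1]);print("psi",np.degrees(psi))
print("grip",g,totool(g))
M=R.from_quat(manip.get_obs()["ee_rot"]).as_matrix();print("tool yaw",np.degrees(np.arctan2(M[1,0],M[0,0])))
print("hinge",g+[.254*np.cos(psi),.254*np.sin(psi),-.03])
E
```

```text
[0.47868071 0.05131357 0.146     ] [ 0.45652821 -0.04820689  0.146     ] 0.1019561421398765
psi -12.549018016829791
grip [0.46760446 0.00155334 0.146     ] [  0.27791791  -0.24048636 100.59935146]
tool yaw -11.446737671621081
hinge [ 0.71553653 -0.05363445  0.116     ]
```

{"fn": "servo_tool", "kwargs": {"moves": [{"travel": [0, 0, 20], "dr": [0, 0, 1.1]}, {"travel": [0, 0, 25], "dr": [0, 0, 0]}, {"travel": [0, 0, 25], "dr": [0, 0, 0]}, {"travel": [0, 0, 20], "dr": [0, 0, 0]}, {"travel": [0, 0, 15], "dr": [0, 0, 0]}, {"travel": [0, 0, 10], "dr": [0, 0, 0]}, {"travel": [0, 0, 5], "dr": [0, 0, 0]}, {"travel": [0, 0, 0], "dr": [0, 0, 0]}, {"travel": [0, 0, 0], "dr": [0, 0, 0]}]}}

```text
clock: 14.18
position: [0.4681, 0.0005, 0.1275]
ee_rot: [0.994, -0.111, 0.0, -0.0]
ft_force: [-0.2, -0.4, 0.7]
grip_width: 0.997
```

{"fn": "servo_tool", "kwargs": {"moves": [{"travel": [0, 0, 0], "dr": [0, 0, 0]}, {"travel": [0, 0, 0], "dr": [0, 0, 0]}, {"travel": [0, 0, 0], "dr": [0, 0, 0]}, {"travel": [0, 0, 0], "dr": [0, 0, 0]}, {"travel": [0, 0, 0], "dr": [0, 0, 0]}, {"travel": [0, 0, 0], "dr": [0, 0, 0]}, {"travel": [0, 0, 0], "dr": [0, 0, 0]}, {"travel": [0, 0, 0], "dr": [0, 0, 0]}, {"travel": [0, 0, 0], "dr": [0, 0, 0]}, {"travel": [0, 0, 0], "dr": [0, 0, 0]}], "claw": 1, "squeeze": 50}}

```text
clock: 15.42
position: [0.4657, 0.0008, 0.1266]
ee_rot: [0.994, -0.111, -0.002, -0.0]
ft_force: [-10.6, 2.0, 7.3]
grip_width: 0.168
```

```bash
python3 - <<'E'
from h import *
o=manip.get_obs();print(o["position"],o["torque"])
# arc steps, tool frame (x toward hinge, z down)
t=np.radians(np.r_[0,1,3,6,9.5,13,17,21,25,29,33,37,40.5,43.5,45]);a=np.radians(6.74)
r=.2558;x=-r*np.cos(a+t)*1e3;z=r*np.sin(a+t)*1e3
print(np.c_[np.diff(x),-np.diff(z)].round(1).tolist())
E
```

```text
[0.4657333  0.00083572 0.12656539] [ 0.39281585  2.16334924 -0.016386  ]
[[0.6, -4.4], [1.4, -8.8], [2.6, -13.1], [3.9, -15.1], [4.8, -14.9], [6.6, -16.6], [7.8, -16.1], [8.9, -15.5], [9.9, -14.8], [10.9, -14.1], [11.9, -13.3], [11.1, -11.0], [10.1, -8.8], [5.2, -4.2]]
```

Gripped. I'll raise it along the hinge arc, checking halfway.

{"fn": "servo_tool", "kwargs": {"moves": [{"travel": [-1.0, 0, -4.4], "dr": [0, 0, 0]}, {"travel": [1.4, 0, -8.8], "dr": [0, 0, 0]}, {"travel": [2.6, 0, -13.1], "dr": [0, 0, 0]}, {"travel": [3.9, 0, -15.1], "dr": [0, 0, 0]}, {"travel": [4.8, 0, -14.9], "dr": [0, 0, 0]}, {"travel": [0, 0, 0], "dr": [0, 0, 0]}, {"travel": [0, 0, 0], "dr": [0, 0, 0]}]}}

```text
clock: 16.3
position: [0.479, -0.0022, 0.184]
ee_rot: [0.994, -0.111, -0.0, -0.0]
ft_force: [-6.1, 0.2, -0.6]
grip_width: 0.171
```

{"fn": "servo_tool", "kwargs": {"moves": [{"travel": [6.0, 0, -16.6], "dr": [0, 0, 0]}, {"travel": [7.5, 0, -16.1], "dr": [0, 0, 0]}, {"travel": [8.9, 0, -15.5], "dr": [0, 0, 0]}, {"travel": [9.9, 0, -14.8], "dr": [0, 0, 0]}, {"travel": [10.9, 0, -14.1], "dr": [0, 0, 0]}, {"travel": [11.9, 0, -13.3], "dr": [0, 0, 0]}, {"travel": [11.1, 0, -11.0], "dr": [0, 0, 0]}, {"travel": [10.1, 0, -8.8], "dr": [0, 0, 0]}, {"travel": [5.2, 0, -4.2], "dr": [0, 0, 0]}, {"travel": [0, 0, 0], "dr": [0, 0, 0]}, {"travel": [0, 0, 0], "dr": [0, 0, 0]}, {"travel": [0, 0, 0], "dr": [0, 0, 0]}]}}

```text
clock: 17.8
position: [0.5596, -0.0208, 0.2984]
ee_rot: [0.994, -0.111, 0.001, 0.0]
ft_force: [5.4, -0.8, -8.9]
grip_width: 0.169
```

```bash
python3 - <<'E'
from h import *
o=manip.get_obs();print(o["position"],o["ft_force"],o["grip_width"],o["clock"])
g=o["position"]+R.from_quat(o["ee_rot"]).apply([0,0,-.019]);h=np.array([.7155,-.0536,.116])
d=g-h;H=-(d[0]*np.cos(np.radians(-12.55))+d[1]*np.sin(np.radians(-12.55)));print("r",np.hypot(H,d[2]),"lid deg",np.degrees(np.arctan2(d[2],H))-6.74)
w=manip.camera("wrist");s=manip.camera("side");t=manip.camera("top")
cv2.imwrite("pics/f.png",np.hstack([np.vstack([s[100:480,220:560]]),cv2.resize(w,(440,330))[0:330].copy() if 0 else cv2.copyMakeBorder(cv2.resize(w,(440,330)),0,50,0,0,0)]))
cv2.imwrite("pics/ft.png",t)
for n,i in(("side",s),("top",t)):
  for st,c in red(i):print(n,st,c)
E
```

```text
[ 0.55958324 -0.02084366  0.29837913] [ 5.37438642 -0.79454587 -8.94328083] 0.16938697491490715 17.8
r 0.2567993172690961 lid deg 44.90568908198337
side [ 489   28   48   76 1896] [513.33333333  68.72626582]
side [401 352  31  30 700] [416.37142857 366.42142857]
side [323 421  25  26 501] [334.92015968 433.2255489 ]
top [180 271  14  14 159] [186.59119497 277.52830189]
top [229 321  21  20 326] [238.55828221 330.76380368]
```

View pics/f.png

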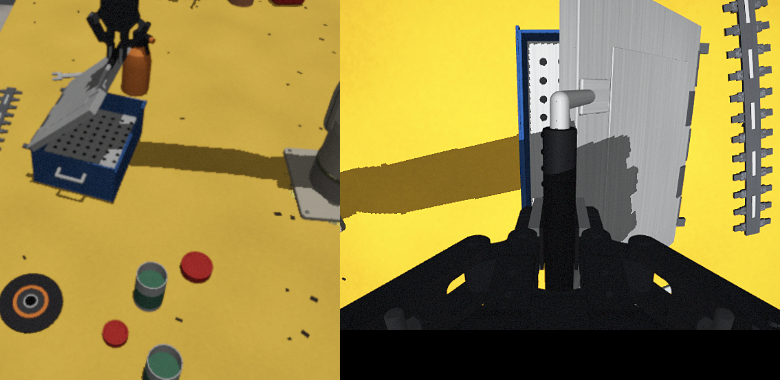

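Ninth picture: the washer lid is held open at about 45°, with the grip between the pads. The tin lid is flat, and the tin and the bystanders in view look unmoved. A short settle, then hand in.

{"fn": "servo_tool", "kwargs": {"moves": [{"travel": [0, 0, 0], "dr": [0, 0, 0]}, {"travel": [0, 0, 0], "dr": [0, 0, 0]}, {"travel": [0, 0, 0], "dr": [0, 0, 0]}, {"travel": [0, 0, 0], "dr": [0, 0, 0]}]}}

```text
clock: 18.45
position: [0.5596, -0.0208, 0.2984]
ee_rot: [0.994, -0.111, 0.001, 0.0]
ft_force: [4.8, -1.1, -9.6]
grip_width: 0.169
```

```bash
python3 -c "
from workcell import manip
o=manip.get_obs();print(o['position'],abs(o['joint_velocities']).max(),o['grip_width'])
print(manip.hand_in())"
```

```text
[ 0.55955783 -0.02077421  0.29835219] 0.0008848183666439481 0.16936160001212572
the job is handed in; nothing more can be done
None
```

I lifted the red lid off the tin and set it flat on the bench at about (0.363, 0.274). I then raised the washer lid by its handle along the hinge arc and handed in at 18.5 s, still holding it.

- **Washer lid:** from the arm's pose it stands at about 44.9° (wanted 45 ± 7°). The arm was still, and the gripper was closed on the grip at a reading of 0.169 (about 14 mm, against a nominal 16 mm).
- **Handle load:** the force on the tool was about 10 N downwards and 5 N sideways. That is more than the 2 to 4 N expected for lifting, so my arc is probably a millimetre or two off.
- **Tin lid:** it looked flat and released in the pictures, and the finger force was about zero after opening. When I set it down, the contact briefly reached about 25 N before I backed off and let go.
- **Other things:** the tin is upright. The tin, disc, sprayer and spanner looked unmoved in the last side view, but I did not measure their positions.

The hand-in gave no verdict, so I can't confirm the result beyond these checks.

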